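# Clamp the shaft in the inspection fixture with the blade key

### The job

One of the two clamping fixtures on the inspection bench has a steel shaft lying in it. Take the flat-bladed key (the one with the block-shaped grip) from its wooden holder, fit it in the slotted screw of that loaded fixture, turn the screw clockwise fully home, and leave the key standing upright in the slot. Leave the screw of the empty fixture alone.

Things in the scene. Friction and masses are not known exactly. Their poses are not given: they have to be found in the camera images.
- blade_key: Key, 0.16 kg, upright in a slotted 45 mm high holder (a key with a round grip stands in a like one). Origin: centre of the underside of its collar (46 mm wide, 5 thick), which rests on the holder, or on the screw's top when seated; z up. Blade below it: 44 mm along x, 6 along y, 11 deep. Black block grip: 44 along x, 24 along y, z 25 to 70 mm; grasp it across y. Half a turn gives the same key.
- clamp_screw_top (a point): Captive slotted steel head, 52 mm wide, on the dark strap of the loaded fixture (150 x 110 mm plate; a 20 mm shaft lies in its V blocks). Point: centre of the head's top, on its axis, 75 mm above the bench; turns with it. x runs along the slot, z up. The slot crosses the whole head, 18 mm wide, 13 deep: the blade has 6 mm play each side, and turns about 0.28 rad freely before it bites.
- clamp_screw (a joint): Turn of that screw in rad, growing clockwise seen from above; starts between 0 and 0.3, and a firm stop at 1.15 is fully home. Turns with light friction (0.08 N m) and stays where it is left.
- other_screw_rim (a point): Bystander: a point at the slot's end on the top face of the same kind of screw in the empty fixture (no shaft in its V blocks), 24 mm from that screw's axis, 75 mm above the bench; x points outward along the slot. The two fixtures may have changed places.
Mind the look-alikes: they are no part of the job. Leave any orange or purple look-alike of the part that bears clamp_screw_top alone.

How it is judged (in metres and radians):
On the way, in this order (a step that is already met when the one before it is completed fails the run):
1. the blade key is seated in the clamp screw's slot before the screw is turned (horizontal distance between blade_key and clamp_screw_top below 0.015 m and z of blade_key in the frame of clamp_screw_top below 0.006 m and angle between blade_key's own z axis and vertical below 0.2 rad and value of joint clamp_screw below 0.6 rad), for 0.1 s.
2. the screw is turned home with the key in its slot (value of joint clamp_screw above 0.95 rad and horizontal distance between blade_key and clamp_screw_top below 0.015 m and z of blade_key in the frame of clamp_screw_top below 0.006 m), for 0.1 s.
At the end, for the whole second after the job is handed in: The clamp screw stands at its stop (beyond 0.95 rad of 1.15) and the blade key, released and at rest, stands upright (within 0.2 rad) in its slot: collar within 6 mm of the head's top and within 15 mm of its centre, blade along the slot within 0.5 rad (all of step 2 and angle between the x axis of blade_key and the x axis of clamp_screw_top, either way round below 0.5 rad and angle between blade_key's own z axis and vertical below 0.2 rad and linear speed of blade_key below 0.02 m/s); the robot touches nothing.
It fails at once if the empty fixture's screw is turned (its rim moves by more than 6 mm) (distance of other_screw_rim from where it was at the start of the episode above 0.006 m).
It also fails if it takes over 40 s, if anything falls off the work surface, if the arm or the gripper's body presses on something with over 40 N, if the wrist force passes 120 N, or if a joint passes its speed limit or range.

### The arm

A 6-joint arm with a two-finger parallel gripper is mounted at the origin on the work surface. World frame = base frame: x ahead of the robot, y to its left, z up, the work surface at z = 0. Lengths are in mm, angles in rad, forces in N, time in s.
With the tool pointing down it reaches from about 400 to 825 mm from the base axis. Payload 7 kg.
Tool frame: the origin (TCP) lies at the very end of the fingers, on their centre line; the grasp point (between the pads) lies 19 mm behind it; z points along the fingers, y is the line along which they close (so a half turn about z gives the same grasp; the last joint's range is limited). The gripper opens to 88 mm and grips with 3 to 60 N. Pads are 19 mm wide; open, the fingers measure 130 mm over their backs; the gripper's body (78 mm by 193 mm) begins 47 mm behind the grasp point.
Start: joints at [-0.847, 0.359, 0.012, 0, -1.224, -0.288], TCP at [284.913, -611.898, 226.561] pointing down, gripper open.
Joint ranges: [-3.07, 3.07], [-1.43, 2.12], [-1.02, 1.25], [-3.03, 1.67], [-3.05, -0], [-3.03, 3.03]. Speed limits (rad/s): [2.39, 2.39, 3.01, 3.14, 3.14, 3.14].

### API

Orientations are given as a rotation vector (axis times angle).
In Python, from rig import env gives the robot as it stands.
- The arm moves only by the tool step_arm, never from a script. Its argument "steps" is a list of rows, each a list of 5 numbers: the finger opening in m, from 0 to 0.0876, then the shift along the tool's x, y, z in m, then the turn about the tool's z in rad. A call has 1 to 10 rows; each row shifts and turns the commanded pose from where the row before left it, along the tool's axes as they then stand; what a row does not reach is not made up. A row lasts 1/10 s, in which the tool goes at most 50 mm and 8.59 degrees, less where a joint would pass 70% of its speed; a pose out of reach is approached as far as the arm can. A call is refused whole if a number of a shift passes 0.05 or a number of a turn 0.15, either way. A call with a gripper value outside its range is refused whole. The fingers move at their own pace and stop on an object; "squeeze" is the grip in N (left out, the last holds). Time passes only in rows, so rows that do not move let the fingers close. It gives the time, the measured TCP pose, the force, the opening and the grip force at its end, in the units of the state.
- env.sense(): the state, without advancing time (a new reading comes with each control period).
- env.snapshot(name): name is "scene" or "top"; returns a dict with "frame" (384x512x3 uint8, red, green, blue), "K" (3x3 intrinsics, pixels), "xyz" and "orientation" of the camera in the world. Camera axes: x right, y up, looking along -z (the intrinsics and any distortion apply to the point x, -y, -z); pixel columns grow to the right and rows downward; lengths in mm; the calibration is good to about 2 mm. A picture is of the moment at which its call begins. There is no depth.
- env.job_done(): hands the job in; it is judged then, once.
Trained networks look in the newest picture that a camera, given by its name, has taken for a name from the list of things; names that differ only in an ending like _2 or _b are one class to them, and where a whole thing is asked for, a point or a joint stands for the part that bears it (a point fixed in the world has none). Each returns a list of dicts, best first, with "score" (0 to 1); they miss things now and then, are a little off and sometimes report something else, mostly with a low value. They report only what shows in the picture. A call takes as long as a camera call. They do not tell look-alikes from the thing itself.
- env.recognise(camera, thing): "xyz" ([x, y, z] in mm, in world coordinates, good to about 4 mm: the middle of the surface that is visible of it).
- env.regions_of(camera, thing): "region" (384x512 bool, what is visible of it).
- env.mark_of(camera, thing): "xyz" ([x, y, z] in mm, in world coordinates, good to about 4 mm: a listed point, or the origin of a listed thing).
The state is a dict: "clock": time; "qpos": joint angles; "joint_velocities": joint speeds; "effort": joint torques, N m; "tcp_pos": TCP position; "tool_rot": TCP orientation; "ft_force": force on the tool from outside, world axes, zero at the start; "ft_torque": the same for the moment, N m; "grip_width": opening from 0.0 (shut) to 1.0 (fully open); "grasp_force": force on a finger pad.
Only numpy, scipy, OpenCV 4.12 (cv2) and the standard library are available. Lean on these libraries where they do the work, as an engineer would, in place of code of your own. Each camera call takes 0.05 s, during which the arm holds its last target. There are 200 camera calls.

## Working session

There is one attempt and no reset: what is moved stays moved. The work goes in short steps, Python scripts to look and compute and a tool call to move; the robot and the scene stay as the last step left them, time stands still between calls to the robot, and variables do not carry over. Pictures are saved under pics/ and viewed, at most 10 in all, crops included, and the job is handed in when it is done.

Besides the shell and the picture viewer there is one more tool, called by a JSON object that holds its "fn" and its "kwargs". step_arm: Moves the arm, as the interface text tells. Its arguments: {"type":"object","properties":{"steps":{"type":"array","items":{"type":"array","items":{"type":"number"}}},"squeeze":{"type":"number"}},"required":["steps"]}

```bash
mkdir -p pics; ls; python3 - <<'E'
from rig import env
import cv2,numpy as np
s=env.sense();print(s['clock'],s['tcp_pos'],s['tool_rot'])
for c in('scene','top'):
    d=env.snapshot(c);cv2.imwrite(f'pics/{c}0.png',cv2.resize(d['frame'][:,:,::-1],(768,576),interpolation=cv2.INTER_CUBIC))
    np.savez(f'{c}0.npz',**{k:np.array(v) for k,v in d.items()})
    print(c,d['K'],d['xyz'],d['orientation'],[k for k in d])
    for t in('blade_key','clamp_screw_top','other_screw_rim'):
        print(t,[(np.round(r['xyz'],1).tolist(),round(r['score'],2)) for r in env.mark_of(c,t)])
E
```

```text
pics
0.0 [ 284.71046669 -611.4619388   225.60311476] [ 6.78882665e-01 -3.06681802e+00 -2.54743682e-03]
scene [[364.36168606   0.         249.3447303 ]
 [  0.         364.36168606 193.22857527]
 [  0.           0.           1.        ]] [1083.11800471 -528.91204509  902.76882832] [0.62691062 0.3687264  1.02556986] ['frame', 'K', 'xyz', 'orientation']
blade_key [([437.6, -104.5, 46.7], 0.49)]
clamp_screw_top [([489.5, -663.3, 75.8], 0.91), ([263.3, -371.3, 73.0], 0.77), ([610.0, -159.6, 72.8], 0.7), ([318.1, 251.8, 78.8], 0.58)]
other_screw_rim [([650.6, 147.2, 76.9], 0.47)]
top [[360.35935133   0.         254.58110824]
 [  0.         360.35935133 191.64116506]
 [  0.           0.           1.        ]] [ 408.40757347 -198.31970137 1338.28446851] [ 0.03881697 -0.05128752 -1.54434726] ['frame', 'K', 'xyz', 'orientation']
blade_key [([438.3, -104.8, 46.3], 0.55)]
clamp_screw_top [([616.1, -156.9, 75.7], 0.53), ([313.6, 256.9, 73.7], 0.51), ([259.3, -367.4, 74.2], 0.4)]
other_screw_rim [([648.4, 148.2, 75.9], 0.69)]
```

View pics/scene0.png

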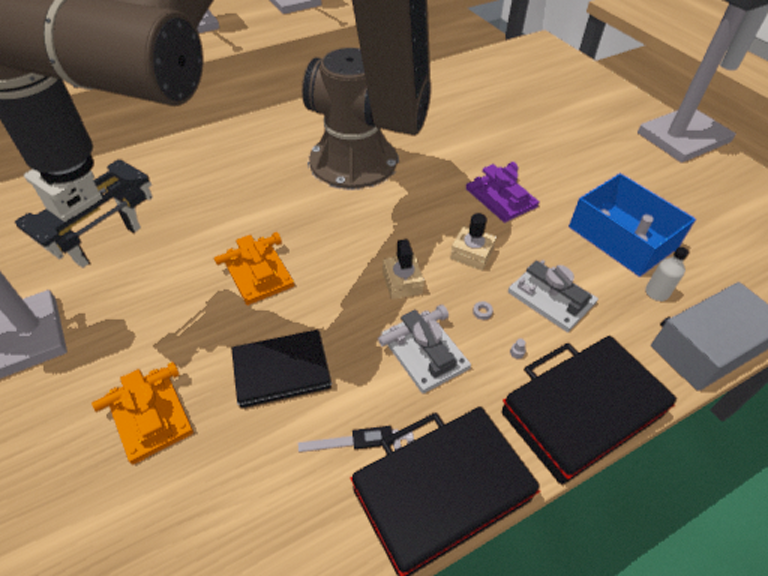

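View pics/top0.png

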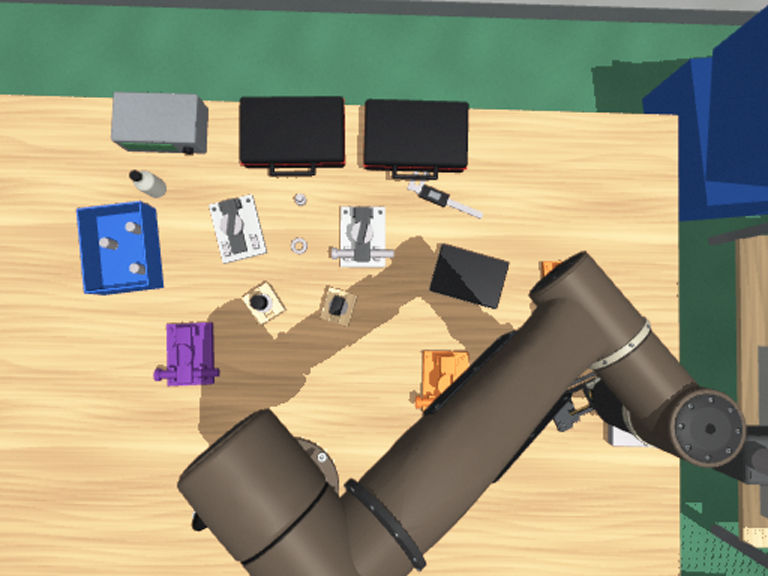

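Scene picture (display pixels): the loaded grey fixture is at (430,345), the empty grey one at (555,290), the orange look-alikes at (255,265) and (145,410), and the purple one at (503,190). The block-grip key is at (405,265) and the round-grip key at (475,240). Top picture: loaded fixture at (361,235), block key at (338,303). The grey fixture with the shaft across it and the block-grip key fit the description. I'll confirm this in a rectified crop.

```bash
cat > h.py <<'E'
import numpy as np,cv2
from scipy.spatial.transform import Rotation as R
def proj(d,P):
    Rm=R.from_rotvec(d['orientation']).as_matrix()
    c=(np.atleast_2d(P)-d['xyz'])@Rm
    p=np.c_[c[:,0],-c[:,1],-c[:,2]]@np.array(d['K']).T
    return p[:,:2]/p[:,2:]
def rect(d,cx,cy,z,half=60,n=300):
    # world x up, y left; n px over 2*half mm
    x=np.linspace(cx+half,cx-half,n);y=np.linspace(cy+half,cy-half,n)
    X,Y=np.meshgrid(x,y,indexing='ij')
    uv=proj(d,np.c_[X.ravel(),Y.ravel(),np.full(X.size,z)]).astype(np.float32).reshape(n,n,2)
    return cv2.remap(d['frame'],uv[...,0],uv[...,1],cv2.INTER_CUBIC)[:,:,::-1]
E
python3 - <<'E'
from h import *
T=[]
for c in('top','scene'):
    d=dict(np.load(c+'0.npz'))
    T.append(np.hstack([rect(d,614,-158,75,50),rect(d,438,-105,70,50)]))
im=np.vstack(T).copy()
for k in range(0,600,60):
    im[k,:,:]=im[k,:,:]//2+np.array([0,100,0],np.uint8)
    im[:,k,:]=im[:,k,:]//2+np.array([0,100,0],np.uint8)
cv2.imwrite('pics/r0.png',im)
E
```

```text
(no output)
```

View pics/r0.png

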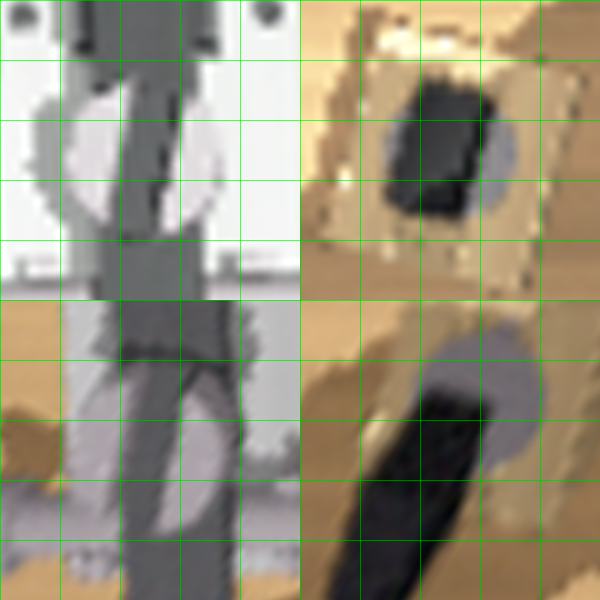

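The crop confirms the grey fixture: grey head with its slot, at panel px (144,155), and the steel shaft beneath it. It also confirms the black block grip on its holder, at panel px (435,150). Next I refine the grip pose at its true top height (z = 115) and the slot yaw.

```bash
python3 - <<'E'
from h import *
T=[]
for c,D in(('top',None),('scene',None)):
    d=dict(np.load(c+'0.npz'))
    a=rect(d,438,-105,115,50);b=rect(d,438,-105,50,50)
    T.append(np.hstack([a,b]))
    g=cv2.cvtColor(a,cv2.COLOR_BGR2GRAY)
    m=(g<75).astype(np.uint8)
    n,l,s,ce=cv2.connectedComponentsWithStats(m)
    k=1+np.argmax(s[1:,4]);pts=np.argwhere(l==k)[:,::-1].astype(np.float32)
    r=cv2.minAreaRect(pts);(cx,cy),wh,an=r
    print(c,'ctr world',438+(150-cy)/3,-105+(150-cx)/3,'size',np.array(wh)/3,'ang',an)
im=np.vstack(T).copy()
for k in range(0,600,60):
    im[k,:,:]=im[k,:,:]//2+np.array([0,100,0],np.uint8)
    im[:,k,:]=im[:,k,:]//2+np.array([0,100,0],np.uint8)
cv2.imwrite('pics/r1.png',im)
E
```

```text
top ctr world 436.23460896809894 -104.90233357747395 size [26.01573435 42.94571431] ang 16.389541625976562
scene ctr world 454.00628153483075 -113.93897501627605 size [33.38706462 80.33976237] ang 17.969139099121094
```

View pics/r1.png

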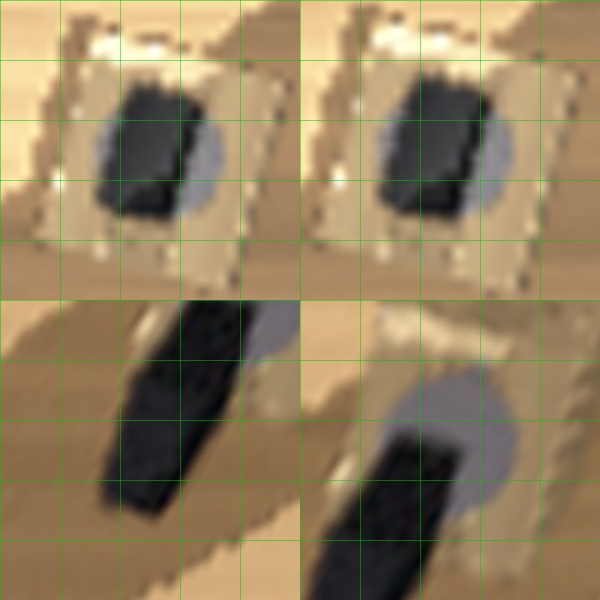

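{"fn": "step_arm", "kwargs": {"steps": [[0.0876, -0.0352, 0.0395, 0, 0], [0.0876, -0.0352, 0.0395, 0, 0], [0.0876, -0.0352, 0.0395, 0, 0], [0.0876, -0.0352, 0.0395, 0, 0], [0.0876, -0.0352, 0.0395, 0, 0], [0.0876, -0.0352, 0.0395, 0, 0], [0.0876, -0.0352, 0.0395, 0, 0], [0.0876, -0.0352, 0.0395, 0, 0], [0.0876, -0.0352, 0.0395, 0, 0], [0.0876, -0.0352, 0.0395, 0, 0]]}}

```text
clock: 1.4
tcp_pos: [429.1, -131.1, 227.1]
tool_rot: [-0.679, 3.066, -0.0]
ft_force: [1.9, -1.1, -0.2]
grip_width: 0.999
grasp_force: 0.0
```

{"fn": "step_arm", "kwargs": {"steps": [[0.0876, 0, 0, 0, -0.15], [0.0876, 0, 0, 0, -0.15], [0.0876, 0, 0, 0, -0.15], [0.0876, 0, 0, 0, -0.15], [0.0876, 0, 0, 0, -0.15], [0.0876, 0, 0, 0, -0.15], [0.0876, 0, 0, 0, -0.15], [0.0876, 0, 0, 0, -0.15]]}}

```text
clock: 2.2
tcp_pos: [428.9, -133.0, 226.8]
tool_rot: [-2.299, 2.141, -0.0]
ft_force: [0.8, -0.1, -0.1]
grip_width: 1.001
grasp_force: 0.0
```

{"fn": "step_arm", "kwargs": {"steps": [[0.0876, 0, 0, 0, -0.15], [0.0876, 0, 0, 0, -0.15], [0.0876, 0, 0, 0, -0.15], [0.0876, 0, 0, 0, -0.15], [0.0876, 0, 0, 0, -0.15], [0.0876, 0, 0, 0, -0.15], [0.0876, 0, 0, 0, -0.15], [0.0876, 0, 0, 0, -0.15], [0.0876, 0, 0, 0, 0], [0.0876, 0, 0, 0, 0]]}}

```text
clock: 3.2
tcp_pos: [428.9, -133.1, 226.7]
tool_rot: [-3.104, 0.485, -0.0]
ft_force: [0.1, 0.1, 0.9]
grip_width: 1.001
grasp_force: 0.0
```

```bash
cat >> h.py <<'E'
def state(tx=None,ty=None,tz=None,tyaw=None):
    from rig import env
    s=env.sense();Rm=R.from_rotvec(s['tool_rot']).as_matrix();p=np.array(s['tcp_pos'])
    yaw=np.arctan2(Rm[1,0],Rm[0,0])
    print('t',s['clock'],'tcp',p.round(1),'yaw',yaw.round(3),'tilt',np.arccos(-Rm[2,2]).round(3),'q6',s['qpos'][5],'F',np.round(s['ft_force'],1),'M',np.round(s['ft_torque'],2),'grip',s['grip_width'],s['grasp_force'])
    if tx is not None: print('tool shift mm',(Rm.T@(np.array([tx,ty,tz])-p)).round(1),'turn',round(yaw-tyaw,3))
E
python3 -c "
from h import *;state(438,-105,140,-0.29)"
```

```text
t 3.2 tcp [ 428.9 -133.1  226.7] yaw -0.31 tilt 0.0 q6 1.1200740631131805 F [0.1 0.1 0.9] M [-0.08  0.17 -0.01] grip 1.0005291056810186 0.0
tool shift mm [  0.1 -29.5  86.7] turn -0.02
```

{"fn": "step_arm", "kwargs": {"steps": [[0.0876, 0, -0.0295, 0, -0.02], [0.0876, 0, 0, 0.04, 0], [0.0876, 0, 0, 0.04, 0], [0.0876, 0, 0, 0.04, 0], [0.0876, 0, 0, 0.03, 0], [0.0876, 0, 0, 0, 0], [0.0876, 0, 0, 0, 0]]}}

```text
clock: 3.9
tcp_pos: [438.1, -105.1, 77.1]
tool_rot: [3.108, -0.45, -0.001]
ft_force: [-0.1, -0.1, 0.3]
grip_width: 1.004
grasp_force: 0.0
```

```bash
python3 - <<'E'
from h import *
from rig import env
state(438,-105,76,-.29)
a=env.snapshot('top');b=env.snapshot('scene')
print([(np.round(r['xyz'],1).tolist(),round(r['score'],2)) for r in env.mark_of('scene','blade_key')])
im=np.hstack([rect(a,438,-105,115,60),rect(b,438,-105,115,60)])
cv2.imwrite('pics/g0.png',im)
E
```

```text
t 3.9 tcp [ 438.1 -105.1   77.1] yaw -0.287 tilt 0.001 q6 1.0780194756940342 F [-0.1 -0.1  0.3] M [-0.06  0.07 -0.04] grip 1.0042120148516858 0.0
tool shift mm [-0.1 -0.   1.1] turn 0.003
[([437.2, -101.5, 43.0], 0.68)]
```

View pics/g0.png

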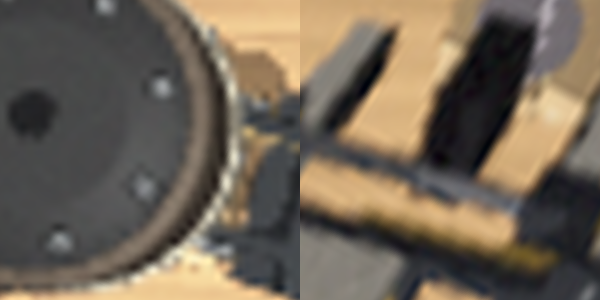

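In the scene view (right panel) the black grip, about px (480,95), sits between the two grey fingers at (350,75) and (585,150), so I close.

{"fn": "step_arm", "kwargs": {"steps": [[0.0, 0, 0, 0, 0], [0.0, 0, 0, 0, 0], [0.0, 0, 0, 0, 0], [0.0, 0, 0, 0, 0], [0.0, 0, 0, 0, 0], [0.0, 0, 0, 0, 0], [0.0, 0, 0, 0, 0]], "squeeze": 40}}

```text
clock: 4.75
tcp_pos: [437.8, -104.9, 76.5]
tool_rot: [3.11, -0.447, -0.0]
ft_force: [-0.4, 0.6, -0.4]
grip_width: 0.421
grasp_force: 0.0
```

```bash
python3 -c "
from h import *;state()"
```

```text
t 4.75 tcp [ 437.8 -104.9   76.5] yaw -0.286 tilt 0.0 q6 1.0801363338774759 F [-0.4  0.6 -0.4] M [-0.08  0.15 -0.01] grip 0.4205229222762413 0.0
```

{"fn": "step_arm", "kwargs": {"steps": [[0.0, 0, 0, 0, 0], [0.0, 0, 0, 0, 0], [0.0, 0, 0, 0, 0], [0.0, 0, 0, 0, 0], [0.0, 0, 0, 0, 0]]}}

```text
clock: 5.25
tcp_pos: [437.7, -104.9, 76.5]
tool_rot: [-3.11, 0.447, 0.0]
ft_force: [0.9, -0.1, -0.9]
grip_width: 0.273
grasp_force: 40.0
```

```bash
python3 -c "
from h import *;state()"
```

```text
t 5.25 tcp [ 437.7 -104.9   76.5] yaw -0.286 tilt 0.0 q6 1.0801781555496632 F [ 0.9 -0.1 -0.9] M [-0.03 -0.   -0.04] grip 0.27325592658365494 39.99923050403595
```

{"fn": "step_arm", "kwargs": {"steps": [[0.0, 0, 0, -0.01, 0], [0.0, 0, 0, -0.03, 0], [0.0, 0, 0, -0.03, 0], [0.0, 0, 0, -0.02, 0], [0.0, 0, 0, 0, 0]]}}

```text
clock: 5.75
tcp_pos: [439.6, -104.9, 170.0]
tool_rot: [-3.108, 0.446, -0.009]
ft_force: [0.9, -0.1, -2.0]
grip_width: 0.27
grasp_force: 40.0
```

```bash
python3 -c "
from h import *;state(612.5,-157.5,146,-.18)"
```

```text
t 5.75 tcp [ 439.6 -104.9  170. ] yaw -0.285 tilt 0.006 q6 1.0801674185860015 F [ 0.9 -0.1 -2. ] M [-0.07  0.09  0.02] grip 0.26982625223445433 39.99897658824921
tool shift mm [180.6   1.9  25. ] turn -0.105
```

{"fn": "step_arm", "kwargs": {"steps": [[0.0, 0.02, 0, 0, 0], [0.0, 0.04, 0.0, 0, 0], [0.0, 0.04, 0, 0, 0], [0.0, 0.04, 0, 0, 0], [0.0, 0.03, 0.002, 0, 0], [0.0, 0.01, 0, 0, -0.105], [0.0, 0, 0, 0, 0], [0.0, 0, 0, 0, 0], [0.0, 0, 0, 0, 0]]}}

```text
clock: 6.65
tcp_pos: [609.0, -157.4, 166.4]
tool_rot: [-3.128, 0.286, 0.001]
ft_force: [0.1, -0.3, -2.4]
grip_width: 0.269
grasp_force: 40.0
```

```bash
python3 - <<'E'
from h import *
from rig import env
state(612.5,-157.5,146,-.18)
a=env.snapshot('top');b=env.snapshot('scene')
for t in('blade_key','clamp_screw_top'):print(t,[(np.round(r['xyz'],1).tolist(),round(r['score'],2)) for r in env.mark_of('scene',t)])
print([(np.round(r['xyz'],1).tolist(),round(r['score'],2)) for r in env.mark_of('top','clamp_screw_top')])
u=proj(b,[[612,-158,110]])[0];print(u)
x,y=u.astype(int)
im=cv2.resize(b['frame'][max(0,y-60):y+60,x-60:x+60,::-1],(600,600),interpolation=cv2.INTER_CUBIC)
cv2.imwrite('pics/p0.png',im)
E
```

```text
t 6.65 tcp [ 609.  -157.4  166.4] yaw -0.182 tilt 0.001 q6 1.3316257482115126 F [ 0.1 -0.3 -2.4] M [-0.08  0.15 -0.  ] grip 0.26911836295355474 39.99906063079834
tool shift mm [ 3.5 -0.5 20.4] turn -0.002
blade_key [([610.2, -156.5, 134.0], 0.58)]
clamp_screw_top [([486.8, -667.2, 75.1], 0.91), ([261.5, -369.5, 75.1], 0.78), ([609.0, -156.3, 74.2], 0.71)]
[([256.1, -362.9, 74.2], 0.59), ([613.1, -157.9, 75.5], 0.57), ([491.4, -659.4, 74.3], 0.5)]
[285.19079944 212.71110674]
```

View pics/p0.png

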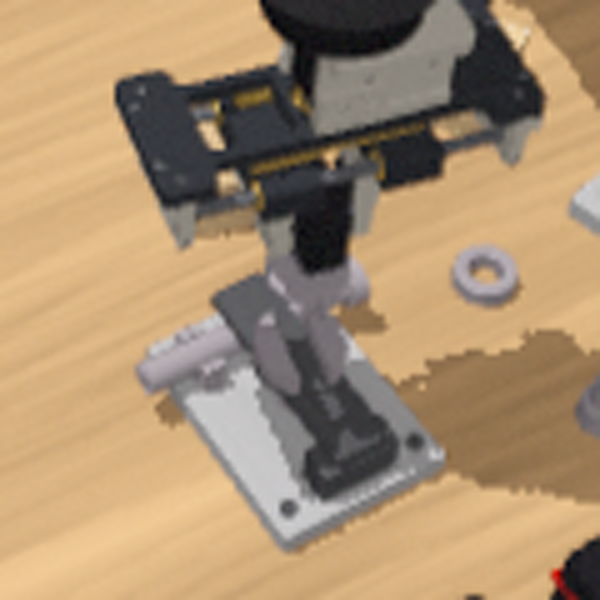

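The gripper holds the key upright above the loaded fixture's head, which is at crop px (300,345). The key lines up with the slot, so I descend.

{"fn": "step_arm", "kwargs": {"steps": [[0.0, 0.002, 0, 0.02, 0], [0.0, 0, 0, 0.02, 0], [0.0, 0, 0, 0.006, 0], [0.0, 0, 0, 0.0, 0], [0.0, 0, 0, 0.004, 0], [0.0, 0, 0, 0.004, 0], [0.0, 0, 0, 0, 0], [0.0, 0, 0, 0, 0]]}}

```text
clock: 7.7
tcp_pos: [612.0, -158.0, 112.9]
tool_rot: [3.129, -0.284, 0.001]
ft_force: [1.4, -0.0, -1.5]
grip_width: 0.275
grasp_force: 40.0
```

```bash
python3 -c "
from h import *;state(611,-157.5,106.5,-.18)"
```

```text
t 7.7 tcp [ 612.  -158.   112.9] yaw -0.181 tilt 0.0 q6 1.3342547409641075 F [ 1.4 -0.  -1.5] M [-0.11  0.08  0.05] grip 0.27506760909890404 39.998942613601685
tool shift mm [-1.1 -0.3  6.4] turn -0.001
```

At TCP z 112.9 the blade tip is about 5 mm below the head's top and there is no contact force, so it is in the slot. I lower it the rest of the way.

{"fn": "step_arm", "kwargs": {"steps": [[0.0, 0, 0, 0.003, 0], [0.0, 0, 0, 0.002, 0], [0.0, 0, 0, 0.001, 0], [0.0, 0, 0, 0, 0], [0.0, 0, 0, 0, 0]]}}

```text
clock: 8.2
tcp_pos: [611.9, -158.0, 106.6]
tool_rot: [3.129, -0.284, -0.0]
ft_force: [0.4, 0.6, -1.2]
grip_width: 0.271
grasp_force: 40.0
```

```bash
python3 -c "
from h import *;state(611,-157.5,106.5,-.18)"
```

```text
t 8.2 tcp [ 611.9 -158.   106.6] yaw -0.181 tilt 0.0 q6 1.3343127681487617 F [ 0.4  0.6 -1.2] M [-0.03  0.23  0.04] grip 0.2708202041733661 39.9992698431015
tool shift mm [-1.  -0.3  0.1] turn -0.001
```

{"fn": "step_arm", "kwargs": {"steps": [[0.0, 0, 0, 0, 0.08], [0.0, 0, 0, 0, 0.1], [0.0, 0, 0, 0, 0.1], [0.0, 0, 0, 0, 0.1], [0.0, 0, 0, 0, 0.1], [0.0, 0, 0, 0, 0.1], [0.0, 0, 0, 0, 0.1], [0.0, 0, 0, 0, 0.1], [0.0, 0, 0, 0, 0], [0.0, 0, 0, 0, 0]]}}

```text
clock: 9.2
tcp_pos: [612.1, -157.9, 106.6]
tool_rot: [-2.788, 1.448, -0.0]
ft_force: [0.9, 1.7, -2.6]
grip_width: 0.272
grasp_force: 40.0
```

```bash
python3 -c "
from h import *;state(611,-157.5,106.5,-.18)"
```

```text
t 9.2 tcp [ 612.1 -157.9  106.6] yaw -0.958 tilt 0.0 q6 0.557185993263624 F [ 0.9  1.7 -2.6] M [ 0.35 -0.19  0.03] grip 0.2717350080375807 39.99889254570007
tool shift mm [-0.9  0.7  0.1] turn -0.778
```

{"fn": "step_arm", "kwargs": {"steps": [[0.0, 0, 0, 0, 0.08], [0.0, 0, 0, 0, 0.08], [0.0, 0, 0, 0, 0.08], [0.0, 0, 0, 0, 0.08], [0.0, 0, 0, 0, 0]]}}

```text
clock: 9.7
tcp_pos: [612.1, -157.9, 106.6]
tool_rot: [-2.52, 1.876, -0.001]
ft_force: [0.2, 1.1, -2.3]
grip_width: 0.276
grasp_force: 40.0
```

```bash
python3 -c "
from h import *;state(611,-157.5,106.5,-.18)"
```

```text
t 9.7 tcp [ 612.1 -157.9  106.6] yaw -1.28 tilt 0.001 q6 0.2353810000835486 F [ 0.2  1.1 -2.3] M [ 0.49 -0.25  0.01] grip 0.2758052213520236 39.99980986118317
tool shift mm [-0.7  1.   0.1] turn -1.1
```

{"fn": "step_arm", "kwargs": {"steps": [[0.0, 0, 0, 0, 0.05], [0.0, 0, 0, 0, 0.05], [0.0, 0, 0, 0, 0]]}}

```text
clock: 10.0
tcp_pos: [612.1, -157.9, 106.6]
tool_rot: [-2.425, 1.997, -0.0]
ft_force: [0.9, 1.2, -1.9]
grip_width: 0.27
grasp_force: 40.0
```

```bash
python3 -c "
from h import *;state(611,-157.5,106.5,-.18)"
```

```text
t 10.0 tcp [ 612.1 -157.9  106.6] yaw -1.378 tilt 0.0 q6 0.13710072647017335 F [ 0.9  1.2 -1.9] M [ 0.45 -0.37  0.04] grip 0.2699657867455951 39.99937355518341
tool shift mm [-0.6  1.   0.1] turn -1.198
```

{"fn": "step_arm", "kwargs": {"steps": [[0.0, 0, 0, 0, 0.05], [0.0, 0, 0, 0, 0.05], [0.0, 0, 0, 0, 0]]}}

```text
clock: 10.3
tcp_pos: [612.1, -157.9, 106.6]
tool_rot: [2.324, -2.114, 0.001]
ft_force: [1.9, -0.1, -2.9]
grip_width: 0.272
grasp_force: 40.3
```

```bash
python3 -c "
from h import *;state()"
```

```text
t 10.3 tcp [ 612.1 -157.9  106.6] yaw -1.476 tilt 0.001 q6 0.038229267462407165 F [ 1.9 -0.1 -2.9] M [ 0.3  -0.62  1.05] grip 0.2720619386060532 40.333932638168335
```

{"fn": "step_arm", "kwargs": {"steps": [[0.0, 0, 0, 0, 0.04], [0.0, 0, 0, 0, 0.04], [0.0, 0, 0, 0, 0]]}}

```text
clock: 10.6
tcp_pos: [612.1, -158.0, 106.7]
tool_rot: [2.238, -2.205, 0.001]
ft_force: [0.8, 0.3, -2.1]
grip_width: 0.285
grasp_force: 42.4
```

```bash
python3 -c "
from h import *;state()"
```

```text
t 10.6 tcp [ 612.1 -158.   106.7] yaw -1.556 tilt 0.001 q6 -0.04166736532465588 F [ 0.8  0.3 -2.1] M [ 0.19 -0.49  1.37] grip 0.2848269363892291 42.35222419258207
```

The moment jumped from 0.04 to 1.05 and then 1.37 N m, so the screw is at its firm stop. I back off slightly, release, and rise.

{"fn": "step_arm", "kwargs": {"steps": [[0.0, 0, 0, 0, -0.06], [0.0, 0, 0, 0, -0.04], [0.0, 0, 0, 0, 0], [0.04, 0, 0, 0, 0], [0.06, 0, 0, 0, 0], [0.0876, 0, 0, 0, 0], [0.0876, 0, 0, 0, 0], [0.0876, 0, 0, 0, 0], [0.0876, 0, 0, 0, 0]]}}

```text
clock: 11.5
tcp_pos: [611.8, -158.0, 106.6]
tool_rot: [2.34, -2.096, -0.0]
ft_force: [-0.4, -0.3, 0.1]
grip_width: 0.761
grasp_force: 0.0
```

```bash
python3 -c "
from h import *;state()"
```

```text
t 11.5 tcp [ 611.8 -158.   106.6] yaw -1.461 tilt 0.0 q6 0.05430870432681793 F [-0.4 -0.3  0.1] M [ 0.05  0.1  -0.05] grip 0.7614958453823439 0.0
```

Up 110 mm, then toward the base to clear the view (tool y = world x at this yaw).

{"fn": "step_arm", "kwargs": {"steps": [[0.0876, 0, 0, -0.01, 0], [0.0876, 0, 0, -0.03, 0], [0.0876, 0, 0, -0.04, 0], [0.0876, 0, 0, -0.04, 0], [0.0876, 0.04, 0, 0, 0], [0.0876, 0.04, 0, 0, 0], [0.0876, 0.04, 0, 0, 0], [0.0876, 0.04, 0, 0, 0], [0.0876, 0.04, 0, 0, 0], [0.0876, 0, 0, 0, 0]]}}

```text
clock: 12.5
tcp_pos: [633.2, -361.3, 226.2]
tool_rot: [2.335, -2.1, -0.0]
ft_force: [0.4, -1.3, 0.1]
grip_width: 1.002
grasp_force: 0.0
```

```bash
python3 - <<'E'
from h import *
from rig import env
state()
a=env.snapshot('top');b=env.snapshot('scene')
for c in('scene','top'):print(c,[(np.round(r['xyz'],1).tolist(),round(r['score'],2)) for r in env.mark_of(c,'blade_key')])
x,y=proj(b,[[612,-158,110]])[0].astype(int)
im=cv2.resize(b['frame'][y-50:y+50,x-50:x+50,::-1],(400,400),interpolation=cv2.INTER_CUBIC)
cv2.imwrite('pics/e0.png',np.hstack([im,cv2.resize(rect(a,612,-158,80,60),(400,400))]))
E
```

```text
t 12.5 tcp [ 633.2 -361.3  226.2] yaw -1.465 tilt 0.001 q6 0.35763497724762594 F [ 0.4 -1.3  0.1] M [0.08 0.05 0.04] grip 1.0020956797070792 0.0
scene [([610.3, -153.5, 73.5], 0.8), ([649.8, 151.2, 77.3], 0.4)]
top [([610.5, -157.1, 74.5], 0.61)]
```

View pics/e0.png

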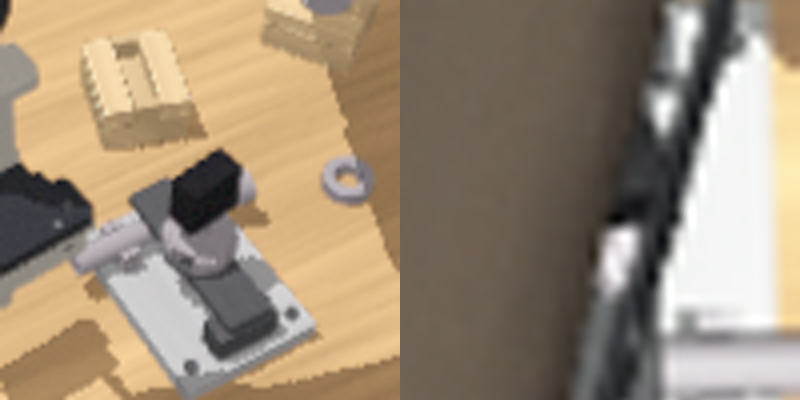

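The key stands upright with its collar on the head (left panel px (200,240), mark z about 74) and its grip turned about 1.3 rad. The arm is clear, so I hand in.

```bash
python3 -c "
from rig import env
print(env.job_done())"
```

```text
the job is handed in; nothing more can be done
None
```

I turned the loaded fixture's screw clockwise to its stop and left the blade key standing upright in the slot, with the arm clear and the empty fixture's screw untouched; the job was handed in at about 12.6 s, and no verdict came back.

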